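# Back the vial carousel up one notch

## Task

The vial carousel has been fed one place too far. With a fingertip push the pawl's upright thumb lever outward until the pawl falls back and stays lifted out of the teeth, then push the wheel backward (clockwise from above) by one of its pins, just one notch, and tip the pawl inward again so that its nose drops fully into the new notch. Only push, gently: pinch and lift nothing, and leave the other things on the bench where they are.

Things in the scene. Friction and masses are not known exactly. Their poses are not given: they have to be found in the camera images.
- carousel: Vial carousel fixed to the bench: grey base plate 190x252 mm (x -95..95, y -95..157, top at z = 18 mm) with a level toothed wheel and, on the +y side, a ratchet pawl in a bracket. Origin on the bench, on the wheel's upright axis; z up, +y from that axis to the pawl. A 50 mm high post at x = -89 points at the vial in place. Offsets given elsewhere are in this frame, mm. It never moves.
- feed_wheel (a joint): Wheel angle, rad; grows as the wheel turns BACKWARD = CLOCKWISE seen from above. Start: within 0.06 of 0, the pawl's nose in a notch. The next notch back is centred at 0.628 (ten notches, 36 degrees each); the nose drops fully in if the wheel is within 0.12 of that. Friction of about 0.05 N m holds the wheel where it is left: 1 N at a pin moves it.
- wheel_top (a point): Centre of the wheel's flat top, z = 44. Grey disc, radius 86 mm; ten teeth on top of its rim (radius 70 to 85) up to z = 54, each with a steep face that stops backward turning while the pawl is down, and a ramp. Ten small white-capped vials stand on it at radius 36 mm, tops at z = 58; dark hub of radius 13, top at z = 56.
- pawl (a joint): Pawl angle, rad. 0 = down, nose in a notch, thumb lever upright; grows as the lever is pushed outward (+y, away from the wheel), which lifts the nose; 1.66 = thrown fully back: arm upright, lever lying level, outward. It weighs 80 g and falls either way from its balance point near 0.78: above it falls back and stays lifted, below it the nose falls back to the wheel.
- pawl_pivot (a point): The pawl's pivot, level, along x, at (0, 128, 62). The pawl is a dark steel L: an arm 14 wide, 8 thick, reaching 56 mm from the pivot, toward the wheel when down, and a lever 14 wide, 6 thick, reaching 64 mm, upright when down. The fingertip works in the corner between them: 25 to 35 mm above the pivot a finger 25 mm deep fits, both to push the lever out and later the upright arm in.
- thumb_lever (a point): Centre of the round bar (20 mm wide along x, 12 mm thick) across the end of the thumb lever, 58 mm from the pivot: at (0, 128, 120) when the pawl is down. Moves with the pawl.
- pawl_nose (a point): Middle of the lower end of the pawl's nose (8 mm wide, 12 mm deep) at the end of the arm: at (0, 78, 45.5) when the pawl is down. Moves with the pawl.
- pin_0 (a point): Top centre of one of the five upright steel finger pins of the wheel (10 mm thick, 58 mm from the wheel's axis, 36 mm high: from z = 44 to 80 mm), 126 degrees counterclockwise from carousel +x when the wheel is at 0; turns with the wheel.
- pin_1 (a point): Top centre of one of the five upright steel finger pins of the wheel (10 mm thick, 58 mm from the wheel's axis, 36 mm high: from z = 44 to 80 mm), 198 degrees counterclockwise from carousel +x when the wheel is at 0; turns with the wheel.
- pin_2 (a point): Top centre of one of the five upright steel finger pins of the wheel (10 mm thick, 58 mm from the wheel's axis, 36 mm high: from z = 44 to 80 mm), 270 degrees counterclockwise from carousel +x when the wheel is at 0; turns with the wheel.
- pin_3 (a point): Top centre of one of the five upright steel finger pins of the wheel (10 mm thick, 58 mm from the wheel's axis, 36 mm high: from z = 44 to 80 mm), 342 degrees counterclockwise from carousel +x when the wheel is at 0; turns with the wheel.
- pin_4 (a point): Top centre of one of the five upright steel finger pins of the wheel (10 mm thick, 58 mm from the wheel's axis, 36 mm high: from z = 44 to 80 mm), 54 degrees counterclockwise from carousel +x when the wheel is at 0; turns with the wheel.
- oil_bottle: small brown reagent bottle with a black cap, 30x30x70 mm, upright beside the carousel; origin under its centre. A bystander: leave it where it is.
- petri_dish: closed clear petri dish, 61 mm across, 16 mm high, beside the carousel; origin under its centre. A bystander: leave it where it is.
- coverglass_box: small square carton of cover glasses, 50x50x20 mm, beside the carousel; origin under its centre. A bystander: leave it where it is.
- barcode_reader: hand-held barcode reader lying on its side, 67x188x37 mm; origin under its centre. A bystander: leave it where it is.
- marker: black and white marker pen lying flat, 138 mm long along its y axis; origin under its centre. A bystander: leave it where it is.

How it is judged (in metres and radians):
On the way, in this order (a step that is already met when the one before it is completed fails the run):
1. the pawl is thrown back and lifted clear, the wheel still at its old notch (value of joint pawl above 1.4 rad and value of joint feed_wheel between -0.2 and 0.25 rad), for 0.2 s.
2. with the pawl lifted, the wheel stands one notch back (value of joint pawl above 1.2 rad and value of joint feed_wheel between 0.49 and 0.77 rad), for 0.2 s.
3. the pawl's nose is down in the new notch (value of joint pawl below 0.06 rad and value of joint feed_wheel between 0.47 and 0.79 rad), for 0.2 s.
At the end, for the whole second after the job is handed in: The wheel rests one notch (0.628 rad, within 0.16) back from its old notch and the pawl is down to within 0.06 rad, its nose in the new notch (all of step 3 and velocity of joint feed_wheel between -0.05 and 0.05 rad/s); the robot touches nothing.
It fails at once if the fingers press on the carousel with more than 25 N, pinching or forcing it (contact force between the fingers and carousel above 25 N).
It fails at once if the wheel is pushed back well past one notch (value of joint feed_wheel above 1 rad).
It fails at once if a bystander is lifted or shifted by more than 15 mm (distance of any of oil_bottle, petri_dish, coverglass_box, barcode_reader, marker from where it was at the start of the episode above 0.015 m).
It also fails if it takes over 58 s, if anything falls off the work surface, if the arm or the gripper's body presses on something with over 40 N, if the wrist force passes 120 N, or if a joint passes its speed limit or range.

## Robot

A 6-joint arm with a two-finger parallel gripper is mounted at the origin on a cart in front of the work surface, level with it; the furniture and walls round the work are solid. World frame = base frame: x ahead of the robot, y to its left, z up, the work surface at z = 0. Lengths are in mm, angles in rad, forces in N, time in s.
With the tool pointing down it reaches from about 350 to 775 mm from the base axis. Payload 7.3 kg.
Tool frame: the origin (TCP) lies on the centre line of the jaws, within the pads' length; the fingertips stand 22 mm ahead of it and the grasp point (between the pads) lies 3 mm ahead of it; z points along the fingers, y is the direction in which the jaws open and shut (so a half turn about z gives the same grasp; the last joint's range is limited). The gripper opens to 92 mm and grips with 3 to 60 N. Pads are 19 mm wide; open, the fingers measure 130 mm over their backs; the gripper's body (75 mm by 190 mm) begins 47 mm behind the grasp point.
Start: joints at [-1.472, 0.342, 1.524, -0, 1.275, -0.146], TCP at [127.262, -509.36, 248.741] pointing down, gripper open.
Joint ranges: [-2.53, 2.53], [-0.77, 2.02], [0.04, 2.7], [-1, 4.14], [0.28, 2.66], [-3.11, 3.11]. Speed limits (rad/s): [2.57, 2.57, 3.14, 3.14, 3.14, 3.14].

## Interface

Orientations are given as [roll, pitch, yaw] about the fixed x, y, z axes, in that order (R = Rz(yaw) Ry(pitch) Rx(roll)).
In Python, from plant import get_obs, capture, bot, spot_in gives the robot as it stands.
- The arm moves only by the shell command python3 -m handwheel 'ROWS' [OPENING]. ROWS is JSON, a list of rows, each a list of 2 entries, a list of its own where there are three numbers: the shift along the world's x, y, z in mm, then the turn, a rotation vector about the world's x, y, z in rad. In form: [[[x, y, z], [wx, wy, wz]], ...]. A call has 1 to 12 rows; each row shifts and turns the commanded pose from where the row before left it; what a row does not reach is not made up. A row lasts 1/8 s, in which the tool goes at most 62.5 mm and 10.7 degrees, less where a joint would pass 70% of its speed; a pose out of reach is approached as far as the arm can. A call is refused whole if a number of a shift passes 62.5 or a number of a turn 0.188, either way. A call with a gripper value outside its range is refused whole. OPENING is the closure, from 0 (fully open) to 1 (shut), set as the call begins (- or left out, the last holds). The fingers move at their own pace and stop on an object; the grip force is fixed at half the most. Time passes only in rows, so rows that do not move let the fingers close. It gives the time, the measured TCP pose, the force and the opening at its end, in the units of the state.
- get_obs(): the state, without advancing time (a new reading comes with each control period).
- capture(name): name is "side" or "top"; returns a dict with "img" (400x640x3 uint8, red, green, blue), "fx", "fy", "cx", "cy" (pixels), "cam_to_world" (4x4, takes a point from camera to world coordinates). Camera axes: x right, y up, looking along -z (the intrinsics and any distortion apply to the point x, -y, -z); pixel columns grow to the right and rows downward; lengths in mm; the calibration is good to about 2 mm. A picture is of the moment at which its call begins. There is no depth.
- bot.close_job(): hands the job in, once; it reports no verdict.
Trained networks look in the newest picture that a camera, given by its name, has taken for a name from the list of things; names that differ only in an ending like _2 or _b are one class to them, and where a whole thing is asked for, a point or a joint stands for the part that bears it (a point fixed in the world has none). Each returns a list of dicts, best first, with "score" (0 to 1); they miss things now and then, are a little off and sometimes report something else, mostly with a low value. They report only what shows in the picture. A call takes as long as a camera call.
- spot_in(thing, camera): "xyz" ([x, y, z] in mm, in the coordinates of the camera as it stood for that picture, good to about 4 mm: the middle of the surface that is visible of it).
The state is a dict: "time": time; "joint_positions": joint angles; "dq": joint speeds; "tau": joint torques, N m; "tool_pos": TCP position; "tcp_rot": TCP orientation; "contact_force": force on the tool from outside, world axes, zero at the start; "moment": the same for the moment, N m; "grip_width": finger opening in mm.
Only numpy, scipy, OpenCV 4.12 (cv2) and the standard library are available. Lean on these libraries where they do the work, as an engineer would, in place of code of your own. Each camera call takes 0.05 s, during which the arm holds its last target. There are 200 camera calls.

## Working session

There is one attempt and no reset: what is moved stays moved. The work goes in short steps, Python scripts to look and compute and a shell command to move; the robot and the scene stay as the last step left them, time stands still between calls to the robot, and variables do not carry over. Pictures are saved under pics/ and viewed, about 8 in all and at most 12, crops included, and the job is handed in when it is done.

```bash
mkdir -p pics; ls; cat > h.py <<'E'
import numpy as np, cv2
from plant import get_obs, capture, bot, spot_in
def w(c,p): return (np.array(c["cam_to_world"])@np.r_[p,1])[:3]
def proj(c,P):
    q=np.linalg.inv(np.array(c["cam_to_world"]))@np.r_[P,1]
    return c["fx"]*q[0]/-q[2]+c["cx"], c["fy"]*-q[1]/-q[2]+c["cy"]
E
python3 - <<'E'
from h import *
print(get_obs())
for n in ("side","top"):
    c=capture(n); cv2.imwrite(f"pics/{n}0.png",c["img"][:,:,::-1]); print({k:v for k,v in c.items() if k!="img"})
    for t in ["carousel","wheel_top","pawl_pivot","thumb_lever","pawl_nose","pin_0","pin_1","pin_2","pin_3","pin_4","oil_bottle","petri_dish","coverglass_box","barcode_reader","marker"]:
        print(n,t,[(w(c,r["xyz"]).round(0).tolist(),round(r["score"],2)) for r in spot_in(t,n)[:5]])
E
```

```text
pics
{'time': 0.0, 'joint_positions': array([-1.47197706e+00,  3.42681106e-01,  1.52502104e+00,  1.24203642e-05,
        1.27540282e+00, -1.46003258e-01]), 'dq': array([ 0.00066414,  0.00122883, -0.00045164,  0.00050529, -0.00021751,
        0.00103195]), 'tau': array([ 1.97524344e-06, -4.31246388e+01, -2.44217277e+01,  7.18209660e-02,
        5.60831744e-02, -1.36314752e-04]), 'tool_pos': array([ 127.23741911, -508.95918161,  248.06513648]), 'tcp_rot': array([-3.14009816e+00, -2.31769648e-04,  2.44818723e-01]), 'contact_force': array([ 0.96256661,  0.16373039, -0.70371898]), 'moment': array([0.02022699, 0.00848685, 0.00308221]), 'grip_width': 92.24148450302779}
{'fx': 451.84921406496494, 'fy': 451.84921406496494, 'cx': 320.5780125822822, 'cy': 196.45166321649367, 'cam_to_world': array([[ 9.99838526e-01, -1.22667730e-02,  1.31319419e-02,
         5.79233382e+02],
       [ 1.79549646e-02,  6.52035044e-01, -7.57976201e-01,
        -8.56118886e+02],
       [ 7.35435723e-04,  7.58089591e-01,  6.52150007e-01,
         8.40880502e+02],
       [ 0.00000000e+00,  0.00000000e+00,  0.00000000e
[... 1343 characters left out ...]
)]
top pawl_pivot [([499.0, 122.0, 46.0], 0.78), ([460.0, -323.0, 30.0], 0.63)]
top thumb_lever []
top pawl_nose [([516.0, 212.0, 67.0], 0.67)]
top pin_0 [([501.0, 92.0, 40.0], 0.84)]
top pin_1 [([501.0, 92.0, 40.0], 0.84)]
top pin_2 [([501.0, 92.0, 40.0], 0.84)]
top pin_3 [([501.0, 92.0, 40.0], 0.84)]
top pin_4 [([501.0, 92.0, 40.0], 0.84)]
top oil_bottle []
top petri_dish [([374.0, 167.0, 16.0], 0.55)]
top coverglass_box [([509.0, -48.0, 18.0], 0.65), ([378.0, 167.0, 15.0], 0.64)]
top barcode_reader [([508.0, 120.0, 42.0], 0.75), ([457.0, -325.0, 31.0], 0.69), ([516.0, 209.0, 62.0], 0.65), ([507.0, 97.0, 44.0], 0.24)]
top marker [([496.0, 120.0, 45.0], 0.72), ([445.0, -184.0, 13.0], 0.58)]
```

```bash
python3 - <<'E'
import cv2
a=cv2.imread("pics/top0.png");b=cv2.imread("pics/side0.png")
cv2.imwrite("pics/t1.png",cv2.resize(a[60:260,180:420],None,fx=3,fy=3,interpolation=2)[:600])
cv2.imwrite("pics/s1.png",cv2.resize(b[20:260,180:440],None,fx=2.5,fy=2.5,interpolation=2)[:600])
E
```

```text
(no output)
```

View pics/t1.png

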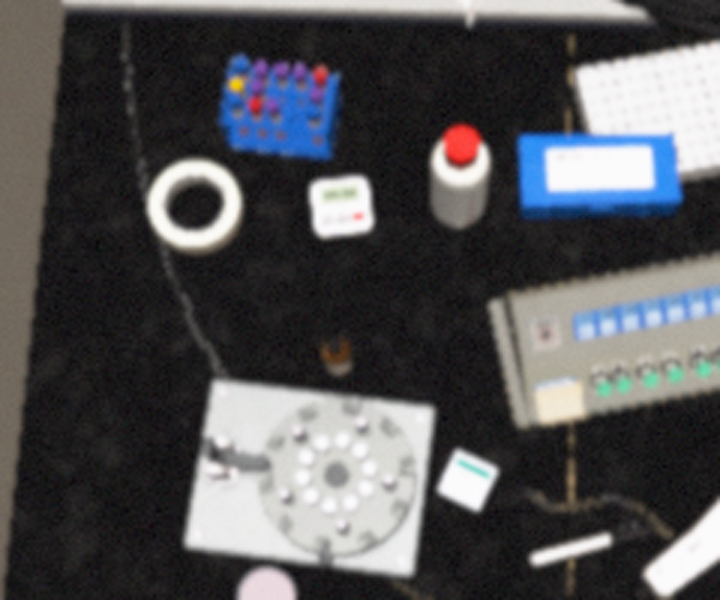

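View pics/s1.png

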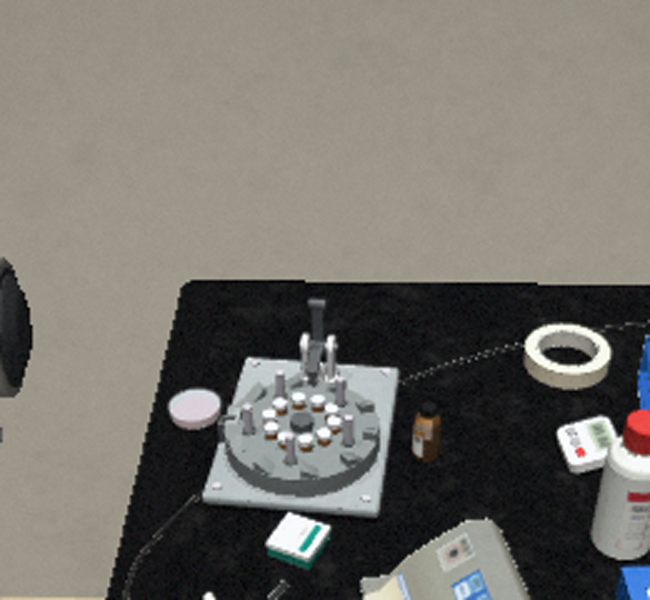

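```bash
cat >> h.py <<'E'
def car(pose,P):
    x,y,a=pose; c,s=np.cos(a),np.sin(a)
    return np.array([x+c*P[0]-s*P[1],y+s*P[0]+c*P[1],P[2]])
def pin(i,w): 
    a=np.radians(126+72*i)-w; return (58*np.cos(a),58*np.sin(a),80)
E
python3 - <<'E'
from h import *
from scipy.optimize import least_squares
C={n:capture(n) for n in("top","side")}
cor=[(95,157,18),(95,-95,18),(-95,-95,18),(-95,157,18)]
T=[(214,379),(435,405),(413,576),(186,548)];S=[(398,370),(378,515),(204,501),(248,358)]
PT=[(286,496),(343,526),(390,482),(362,425),(300,433)];PS=[(280,376),(247,408),(290,436),(348,418),(340,380)]
t=lambda p:np.array([180+p[0]/3,60+p[1]/3]); s=lambda p:np.array([180+p[0]/2.5,20+p[1]/2.5])
def f(q,n="both"):
    r=[];
    for cam,K,P,g in(("top",T,PT,t),("side",S,PS,s)):
        if n not in("both",cam): continue
        for k,p in zip(cor,K): r+=list(proj(C[cam],car(q[:3],k))-g(p))
        for i,p in enumerate(P): r+=list(proj(C[cam],car(q[:3],pin(i,q[3])))-g(p))
    return np.array(r)
for n in("both","top","side"):
    o=least_squares(f,[510,85,0,0],args=(n,),loss="soft_l1"); print(n,o.x.round(3)); print(o.fun if 0 else f(o.x,n).reshape(-1,2).round(1).tolist())
E
```

```text
both [ 5.06884e+02  9.07300e+01 -9.60000e-02  5.30000e-02]
[[0.0, -0.3], [0.7, 0.0], [0.9, -0.3], [-0.1, -0.6], [0.2, -1.3], [0.2, -1.1], [0.4, -1.4], [0.5, -1.4], [-0.2, -1.2], [0.0, -1.0], [-0.0, -1.0], [-2.1, -1.2], [-1.9, -0.5], [-0.9, -1.1], [-0.6, -0.2], [-0.7, 0.4], [-0.3, 0.2], [-0.7, -0.2]]
top [ 5.03948e+02  9.14590e+01 -9.70000e-02  5.30000e-02]
[[-0.2, 0.5], [0.5, 0.9], [0.6, 0.6], [-0.4, 0.2], [-0.1, -0.4], [-0.1, -0.2], [0.1, -0.4], [0.2, -0.5], [-0.4, -0.4]]
side [ 5.08888e+02  8.87120e+01 -1.02000e-01  4.80000e-02]
[[1.0, -0.5], [0.6, -0.4], [-1.6, -0.8], [-1.0, -0.2], [-0.2, -0.6], [0.1, 0.3], [0.0, 1.0], [0.4, 0.7], [0.0, 0.3]]
```

```bash
python3 -m handwheel '[[[32,20,0],[0,0,0.1]],[[32,20,0],[0,0,0.1]],[[32,20,0],[0,0,0.1]],[[32,20,0],[0,0,0.1]],[[32,20,0],[0,0,0.1]],[[32,20,0],[0,0,0.1]],[[32,20,0],[0,0,0.1]],[[32,20,0],[0,0,0.1]],[[32,20,0],[0,0,0.1]],[[32,20,0],[0,0,0.1]],[[32,20,0],[0,0,0.1]],[[32,20,0],[0,0,0.1]]]' 1
python3 -m handwheel '[[[0,38,0],[0,0,0]],[[0,38,0],[0,0,0]],[[0,38,0],[0,0,0]],[[0,38,0],[0,0,0]],[[0,38,0],[0,0,0]],[[0,38,0],[0,0,0]],[[0,38,0],[0,0,0]],[[0,38,0],[0,0,0]],[[0,38,0],[0,0,0]],[[0,38,0],[0,0,0]],[[0,38,0],[0,0,0]],[[0,38,0],[0,0,0]]]'
```

```text
time: 3.2
tool_pos: [512.3, -268.6, 248.8]
tcp_rot: [3.141, 0.0, 1.448]
contact_force: [0.4, -1.1, 0.4]
grip_width: 0.5
time: 4.7
tool_pos: [511.2, 187.9, 248.8]
tcp_rot: [3.141, -0.0, 1.445]
contact_force: [0.3, -0.1, -0.5]
grip_width: 0.4
```

```bash
python3 -m handwheel '[[[3,2,-22],[0,0,0.03]],[[2,1,-22],[0,0,0]],[[0,0,-22],[0,0,0]],[[0,0,-20],[0,0,0]],[[0,0,0],[0,0,0]]]'
python3 - <<'E'
from h import *
for n,z in(("top",(160,290,210,340)),("side",(200,300,90,190))):
    pass
c=capture("side");i=c["img"][90:230,230:390,::-1]; a=cv2.resize(i,None,fx=3,fy=3,interpolation=2)
d=capture("top");j=d["img"][160:290,210:350,::-1]; b=cv2.resize(j,(round(140*420/130),420),interpolation=2)
p=get_obs()["tool_pos"]
for n,k in(("side",c),("top",d)): print(n,[np.round(proj(k,x),1).tolist() for x in (p+[0,0,-22],car((506.5,90.5,-.097),(0,128,120)))])
cv2.imwrite("pics/2.png",a);cv2.imwrite("pics/2t.png",b)
E
```

```text
time: 5.32
tool_pos: [515.4, 189.5, 161.4]
tcp_rot: [-3.138, 0.001, 1.475]
contact_force: [0.2, -0.1, -0.5]
grip_width: 0.7
side [[304.5, 141.4], [306.0, 142.1]]
top [[258.1, 208.4], [250.1, 208.8]]
```

View pics/2.png

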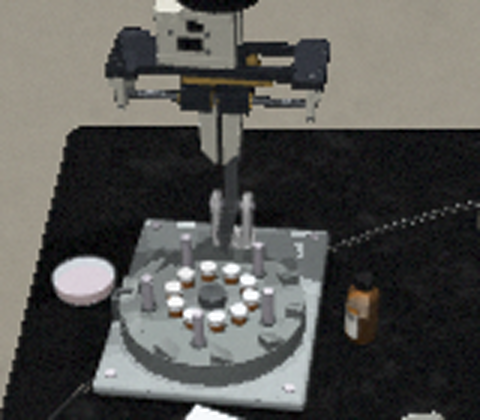

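```bash
python3 -m handwheel '[[[4,0,-10],[0,0,0]],[[1,0,-10],[0,0,0]],[[0,0,-10],[0,0,0]],[[0,0,-10],[0,0,0]],[[0,0,-10],[0,0,0]],[[0,0,0],[0,0,0]]]'
python3 -m handwheel '[[[0,4,0],[0,0,0]],[[0,4,0],[0,0,0]],[[0,4,0],[0,0,0]],[[1,4,0],[0,0,0]],[[0,4,0],[0,0,0]],[[0,4,0],[0,0,0]],[[0,4,0],[0,0,0]],[[1,4,0],[0,0,0]]]'
python3 - <<'E'
from h import *
c=capture("side");cv2.imwrite("pics/3.png",cv2.resize(c["img"][90:230,230:390,::-1],None,fx=4,fy=4,interpolation=2))
E
```

```text
time: 6.18
tool_pos: [520.7, 189.5, 111.7]
tcp_rot: [-3.14, 0.001, 1.475]
contact_force: [-0.8, 0.2, -0.9]
grip_width: -0.1
time: 7.18
tool_pos: [523.2, 221.9, 112.7]
tcp_rot: [-3.141, 0.0, 1.475]
contact_force: [-0.4, -0.3, -0.0]
grip_width: 0.7
```

View pics/3.png

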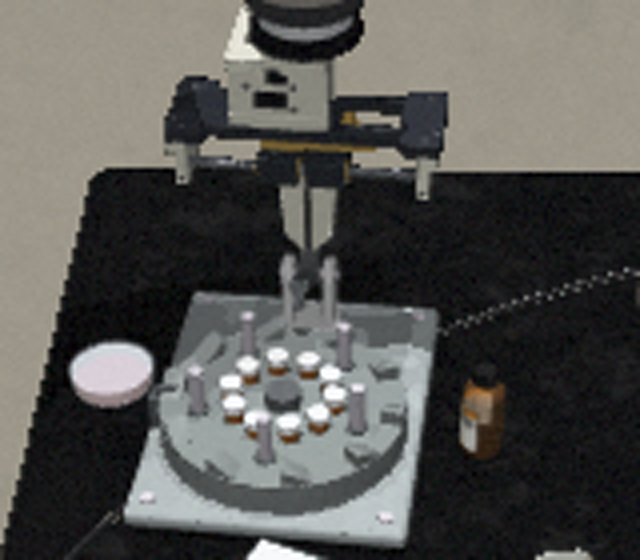

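```bash
python3 -m handwheel '[[[0,3,0],[0,0,0]],[[0,3,0],[0,0,0]],[[0,3,0],[0,0,0]],[[0,3,0],[0,0,0]],[[0,3,0],[0,0,0]],[[0,3,0],[0,0,0]],[[0,3,0],[0,0,0]],[[0,3,0],[0,0,0]],[[0,0,0],[0,0,0]],[[0,0,0],[0,0,0]]]'
python3 - <<'E'
from h import *
c=capture("side");cv2.imwrite("pics/4.png",cv2.resize(c["img"][90:230,230:390,::-1],None,fx=4,fy=4,interpolation=2))
E
```

```text
time: 8.48
tool_pos: [523.2, 245.6, 112.7]
tcp_rot: [3.142, 0.0, 1.475]
contact_force: [0.1, -0.2, -0.4]
grip_width: 0.5
```

View pics/4.png

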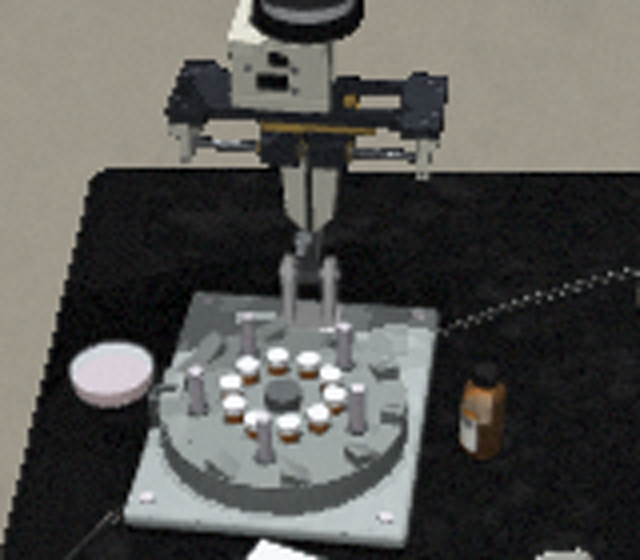

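```bash
python3 -m handwheel '[[[0,3,0],[0,0,0]],[[0,3,0],[0,0,0]],[[0,0,0],[0,0,0]],[[0,0,8],[0,0,0]],[[0,0,10],[0,0,0]],[[0,0,15],[0,0,0]],[[0,0,20],[0,0,0]],[[0,0,30],[0,0,0]],[[0,-20,30],[0,0,0]],[[0,-30,10],[0,0,0]],[[0,-40,0],[0,0,0]],[[0,-40,0],[0,0,0]]]'
python3 - <<'E'
from h import *
c=capture("side")
for th in(0.8,1.2,1.66):
    s,k=np.sin(th),np.cos(th)
    R=lambda y,z:(0,128+k*y+s*z,62-s*y+k*z)
    print(th,[np.round((np.array(proj(c,car((506.5,90.5,-.097),R(*p))))-[230,90])*4).tolist() for p in((-56,0),(0,58))])
cv2.imwrite("pics/5.png",cv2.resize(c["img"][90:230,230:390,::-1],None,fx=4,fy=4,interpolation=2))
E
```

```text
time: 10.02
tool_pos: [523.3, 120.6, 237.2]
tcp_rot: [3.14, -0.0, 1.475]
contact_force: [-0.2, -0.2, -0.2]
grip_width: 0.8
0.8 [[297.0, 261.0], [312.0, 197.0]]
1.2 [[300.0, 231.0], [315.0, 210.0]]
1.66 [[305.0, 207.0], [316.0, 236.0]]
```

View pics/5.png

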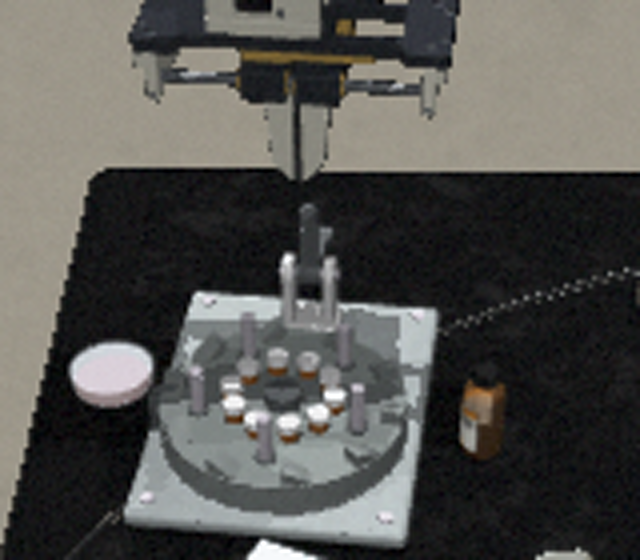

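```bash
python3 -m handwheel '[[[3,-30,0],[0,0,0]],[[4,-30,0],[0,0,0]],[[0,-27,-10],[0,0,0]],[[0,0,-30],[0,0,0]],[[0,0,-30],[0,0,0]],[[0,0,-30],[0,0,0]],[[0,0,-10],[0,0,0]],[[0,0,0],[0,0,0]]]'
python3 -m handwheel '[[[0,0,-10],[0,0,0]],[[0,0,-10],[0,0,0]],[[0,0,-10],[0,0,0]],[[0,0,-10],[0,0,0]],[[0,0,-1],[0,0,0]],[[0,0,0],[0,0,0]]]'
python3 - <<'E'
from h import *
c=capture("side")
cv2.imwrite("pics/6.png",cv2.resize(c["img"][120:230,250:370,::-1],None,fx=5,fy=5,interpolation=2))
E
```

```text
time: 11.08
tool_pos: [530.5, 34.7, 126.2]
tcp_rot: [3.141, 0.0, 1.475]
contact_force: [-0.1, -0.6, -0.6]
grip_width: 0.5
time: 11.82
tool_pos: [530.4, 34.6, 84.7]
tcp_rot: [3.142, 0.0, 1.475]
contact_force: [0.3, -0.0, -0.5]
grip_width: 0.3
```

View pics/6.png

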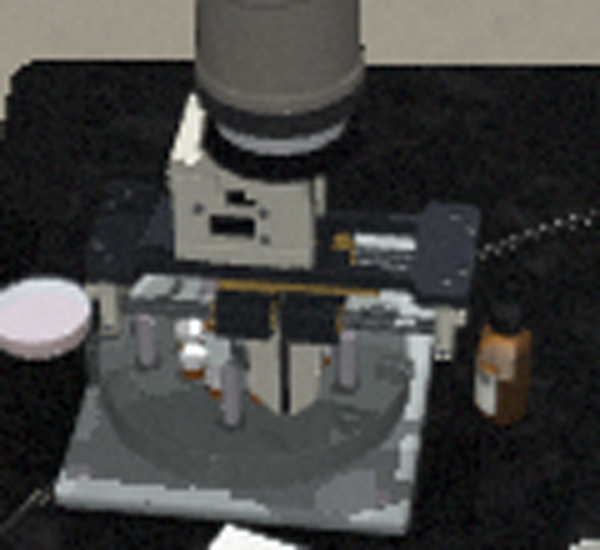

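```bash
python3 -m handwheel '[[[-3,0.3,0],[0,0,0]],[[-3,0.3,0],[0,0,0]],[[-3,0.3,0],[0,0,0]],[[-3,0.3,0],[0,0,0]],[[-3,0.3,0],[0,0,0]],[[-3,0.3,0],[0,0,0]],[[-3,0.3,0],[0,0,0]],[[-3,0.3,0],[0,0,0]],[[-3,0.3,0],[0,0,0]],[[-3,0.3,0],[0,0,0]],[[0,0,0],[0,0,0]]]'
python3 - <<'E'
from h import *
c=capture("side")
for w in(.2,.3,.4,.5,.6): print(w,[((np.array(proj(c,car((506.5,90.5,-.097),pin(i,w))))-[250,120])*5).round().tolist() for i in(1,2,3)])
cv2.imwrite("pics/7.png",cv2.resize(c["img"][120:230,250:370,::-1],None,fx=5,fy=5,interpolation=2))
E
```

```text
time: 13.25
tool_pos: [499.8, 37.6, 84.7]
tcp_rot: [-3.141, 0.0, 1.475]
contact_force: [0.4, -0.6, -0.3]
grip_width: 0.6
0.2 [[140.0, 305.0], [210.0, 372.0], [335.0, 346.0]]
0.3 [[142.0, 299.0], [200.0, 369.0], [328.0, 352.0]]
0.4 [[144.0, 292.0], [190.0, 366.0], [320.0, 357.0]]
0.5 [[147.0, 286.0], [181.0, 362.0], [312.0, 361.0]]
0.6 [[152.0, 279.0], [173.0, 358.0], [302.0, 365.0]]
```

View pics/7.png

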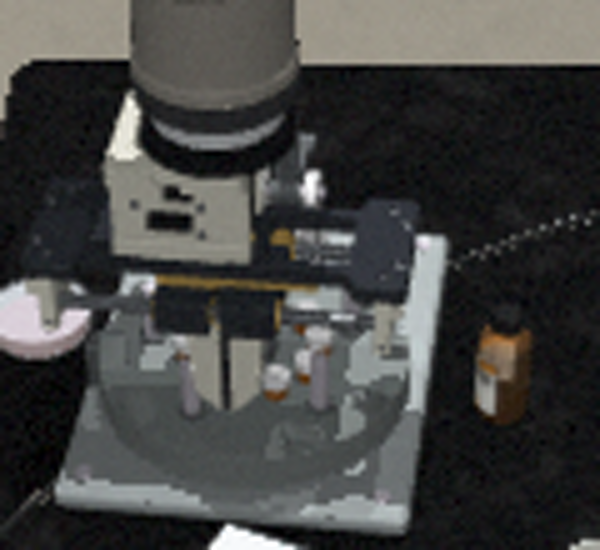

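```bash
python3 -m handwheel '[[[-3,0.3,0],[0,0,0]],[[-3,0.3,0],[0,0,0]],[[-3,0.3,0],[0,0,0]],[[-1,0,0],[0,0,0]],[[0,0,0],[0,0,0]],[[5,0,0],[0,0,0]],[[5,0,10],[0,0,0]],[[0,0,20],[0,0,0]],[[0,0,40],[0,0,0]],[[0,0,50],[0,0,0]],[[0,-40,30],[0,0,0]],[[0,-50,0],[0,0,0]]]'
python3 - <<'E'
from h import *
c=capture("side")
for w in(.5,.55,.6,.65,.7): print(w,[((np.array(proj(c,car((506.5,90.5,-.097),pin(i,w))))-[250,120])*5).round().tolist() for i in range(5)])
cv2.imwrite("pics/8.png",cv2.resize(c["img"][120:230,250:370,::-1],None,fx=5,fy=5,interpolation=2))
E
```

```text
time: 14.8
tool_pos: [501.8, -52.1, 238.4]
tcp_rot: [3.135, 0.001, 1.477]
contact_force: [0.6, -0.6, -0.4]
grip_width: 0.7
0.5 [[250.0, 240.0], [147.0, 286.0], [181.0, 362.0], [312.0, 361.0], [350.0, 284.0]]
0.55 [[256.0, 240.0], [149.0, 282.0], [177.0, 360.0], [307.0, 363.0], [352.0, 287.0]]
0.6 [[261.0, 240.0], [152.0, 279.0], [173.0, 358.0], [302.0, 365.0], [353.0, 290.0]]
0.65 [[266.0, 241.0], [154.0, 276.0], [169.0, 355.0], [297.0, 367.0], [354.0, 294.0]]
0.7 [[271.0, 241.0], [157.0, 273.0], [165.0, 353.0], [292.0, 369.0], [355.0, 297.0]]
```

View pics/8.png

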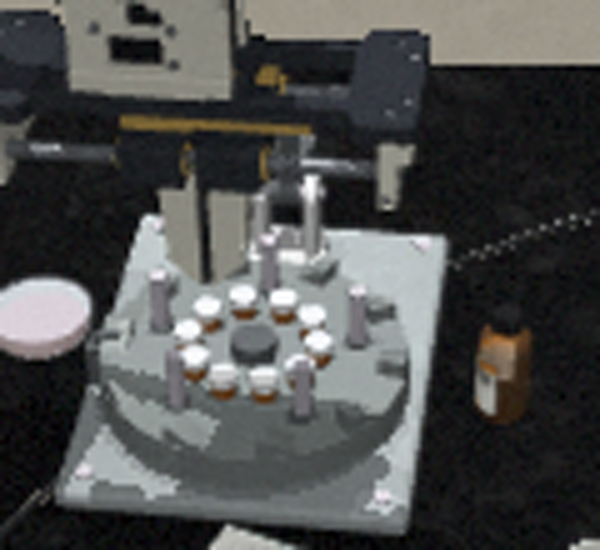

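```bash
python3 -m handwheel '[[[4,50,0],[0,0,0]],[[4,50,0],[0,0,0]],[[4,50,0],[0,0,0]],[[4,50,0],[0,0,0]],[[4,50,0],[0,0,0]],[[2,50,0],[0,0,0]],[[0,4,0],[0,0,0]],[[0,0,0],[0,0,0]],[[0,0,-30],[0,0,0]],[[0,0,-30],[0,0,0]],[[0,0,-20],[0,0,0]],[[0,0,0],[0,0,0]]]'
```

```text
time: 16.35
tool_pos: [521.7, 250.7, 153.6]
tcp_rot: [-3.139, 0.002, 1.473]
contact_force: [-0.2, 0.5, 0.2]
grip_width: 0.7
```

```bash
python3 -m handwheel '[[[1,0,-10],[0,0,0]],[[1,0,-10],[0,0,0]],[[0,0,-10],[0,0,0]],[[0,0,-10],[0,0,0]],[[0,0,-1],[0,0,0]],[[0,0,0],[0,0,0]]]'
python3 -m handwheel '[[[0,-3,0],[0,0,0]],[[0,-3,0],[0,0,0]],[[0,-3,0],[0,0,0]],[[0,-3,0],[0,0,0]],[[-1,-3,0],[0,0,0]],[[0,-3,0],[0,0,0]],[[0,-3,0],[0,0,0]],[[0,-3,0],[0,0,0]],[[-1,-3,0],[0,0,0]],[[0,-3,0],[0,0,0]],[[0,-3,0],[0,0,0]],[[0,-3,0],[0,0,0]]]'
python3 -m handwheel '[[[-1,-3,0],[0,0,0]],[[0,-3,0],[0,0,0]],[[0,-3,0],[0,0,0]],[[0,-3,0],[0,0,0]],[[0,-3,0],[0,0,0]],[[0,-3,0],[0,0,0]],[[0,0,0],[0,0,0]],[[0,0,0],[0,0,0]]]'
python3 - <<'E'
from h import *
c=capture("side")
cv2.imwrite("pics/9.png",cv2.resize(c["img"][120:230,250:370,::-1],None,fx=5,fy=5,interpolation=2))
E
```

```text
time: 17.1
tool_pos: [524.4, 252.6, 113.8]
tcp_rot: [3.141, -0.0, 1.475]
contact_force: [-0.2, -0.4, 0.3]
grip_width: 0.6
time: 18.6
tool_pos: [522.3, 216.3, 113.8]
tcp_rot: [3.141, 0.0, 1.475]
contact_force: [-0.6, -0.4, -0.2]
grip_width: 0.1
time: 19.6
tool_pos: [521.3, 198.6, 113.8]
tcp_rot: [3.141, -0.0, 1.475]
contact_force: [-0.2, 0.3, 0.2]
grip_width: 0.6
```

View pics/9.png

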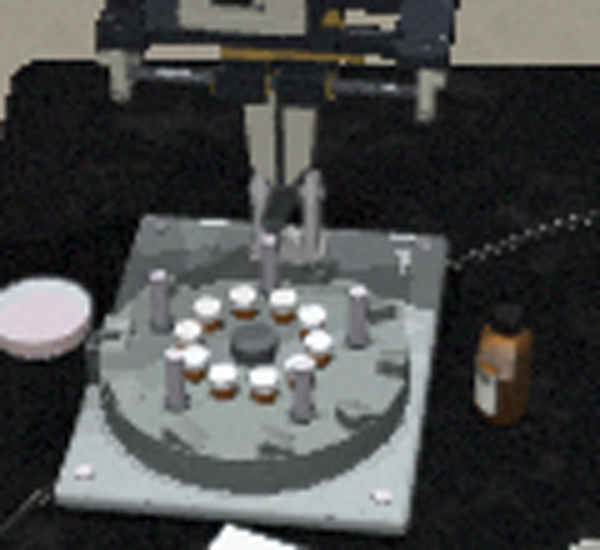

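```bash
python3 -m handwheel '[[[0,-3,0],[0,0,0]],[[0,-3,0],[0,0,0]],[[0,-3,0],[0,0,0]],[[0,0,0],[0,0,0]],[[0,0,0],[0,0,0]],[[0,0,0],[0,0,0]]]'
python3 - <<'E'
from h import *
c=capture("side")
for th in(0,0.3,.6,.9):
    s,k=np.sin(th),np.cos(th)
    R=lambda y,z:(0,128+k*y+s*z,62-s*y+k*z)
    print(th,[np.round((np.array(proj(c,car((506.5,90.5,-.097),R(*p))))-[250,120])*5).tolist() for p in((-56,0),(0,58))])
cv2.imwrite("pics/10.png",cv2.resize(c["img"][120:230,250:370,::-1],None,fx=5,fy=5,interpolation=2))
E
```

```text
time: 20.4
tool_pos: [521.2, 189.6, 113.7]
tcp_rot: [3.141, -0.0, 1.475]
contact_force: [-0.0, -1.3, 0.7]
grip_width: 0.4
0 [[268.0, 251.0], [280.0, 111.0]]
0.3 [[268.0, 225.0], [284.0, 98.0]]
0.6 [[269.0, 196.0], [288.0, 94.0]]
0.9 [[272.0, 166.0], [291.0, 99.0]]
```

View pics/10.png

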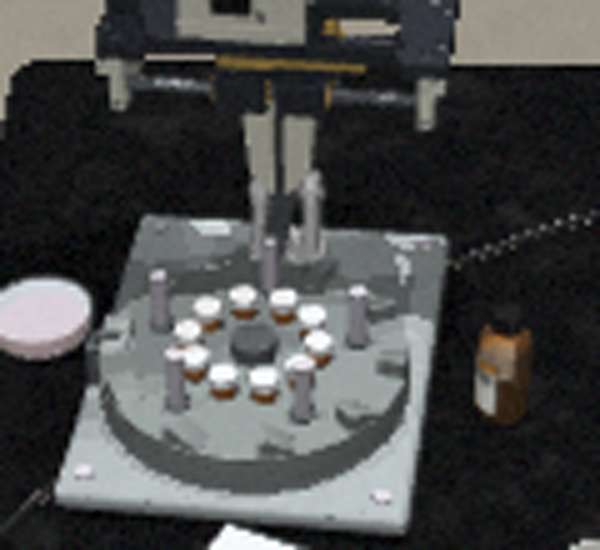

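```bash
python3 -m handwheel '[[[0,-2,10],[0,0,0]],[[0,0,15],[0,0,0]],[[0,0,25],[0,0,0]],[[0,0,40],[0,0,0]],[[0,0,50],[0,0,0]],[[-40,-50,30],[0,0,0]],[[-50,-60,0],[0,0,0]],[[-30,-60,0],[0,0,0]],[[0,-60,0],[0,0,0]],[[0,-60,0],[0,0,0]],[[0,0,0],[0,0,0]]]'
python3 - <<'E'
from h import *
c=capture("side");d=capture("top")
S=(270,100);T=(225,170)
for n,k,o in(("side",c,S),("top",d,T)):
  for th in(0,0.1,.2):
    s,q=np.sin(th),np.cos(th)
    R=lambda y,z:(0,128+q*y+s*z,62-s*y+q*z)
    print(n,th,[np.round((np.array(proj(k,car((506.5,90.5,-.097),R(*p))))-o)*6).tolist() for p in((-56,0),(0,64))])
  print([np.round((np.array(proj(k,car((506.5,90.5,-.097),pin(i,.628))))-o)*6).tolist() for i in range(5)])
f=lambda k,o,w:cv2.resize(k["img"][o[1]:o[1]+100,o[0]:o[0]+w,::-1],None,fx=6,fy=6,interpolation=2)
cv2.imwrite("pics/11.png",np.hstack([f(c,S,65),f(d,T,65)]))
E
```

```text
time: 21.82
tool_pos: [417.8, -84.2, 281.4]
tcp_rot: [3.14, 0.001, 1.468]
contact_force: [1.1, 0.7, -0.3]
grip_width: 0.5
side 0 [[202.0, 421.0], [215.0, 242.0]]
side 0.1 [[202.0, 412.0], [217.0, 235.0]]
side 0.2 [[202.0, 401.0], [219.0, 229.0]]
[[196.0, 409.0], [64.0, 453.0], [84.0, 548.0], [239.0, 559.0], [305.0, 471.0]]
top 0 [[273.0, 266.0], [148.0, 230.0]]
top 0.1 [[271.0, 265.0], [136.0, 229.0]]
top 0.2 [[268.0, 262.0], [124.0, 228.0]]
[[295.0, 264.0], [355.0, 377.0], [484.0, 352.0], [501.0, 225.0], [385.0, 171.0]]
```

View pics/11.png

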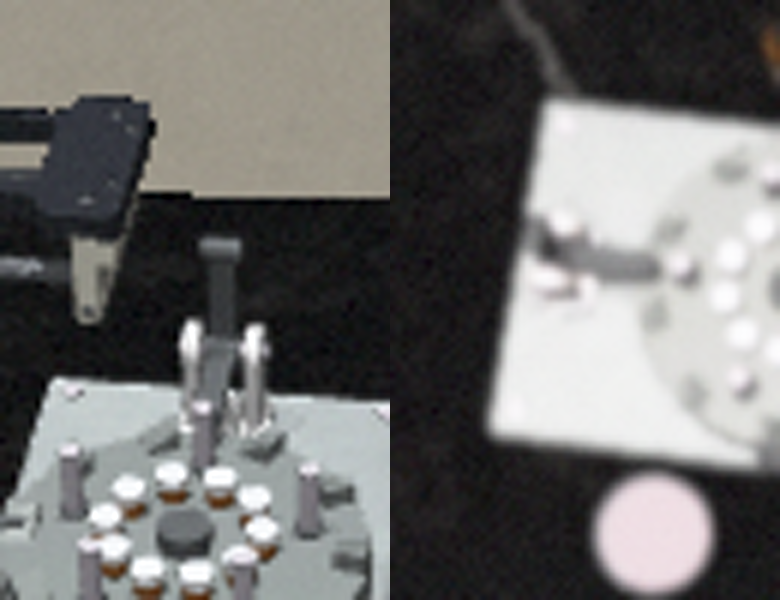

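```bash
python3 - <<'E'
from h import *
for n,box in(("side",(130,160,300,318)),("top",(200,216,246,262))):
    a=cv2.imread(f"pics/{n}0.png").astype(float);k=capture(n);b=k["img"][:,:,::-1].astype(float)
    y0,y1,x0,x1=box
    A=a[y0:y1,x0:x1].astype(np.float32)
    r=cv2.matchTemplate(b[y0-4:y1+4,x0-4:x1+4].astype(np.float32),A,cv2.TM_CCOEFF_NORMED)
    print(n,"diff",np.abs(a-b)[y0:y1,x0:x1].mean().round(2),"best shift",np.array(np.unravel_index(r.argmax(),r.shape))-4,r.max().round(3), r[4,4].round(3), "neighbours",r[3:6,4].round(3),r[4,3:6].round(3))
    for th in(0,.06,.12): print(th,np.round(proj(k,car((506.5,90.5,-.097),(0,128+58*np.sin(th),62+58*np.cos(th)))),2))
    for m in(0,1):
        im=(a,b)[m].mean(2); 
        if n=="side": print("bar column profile",im[134:148,304:309].mean(1).round(0))
print(get_obs()["contact_force"])
E
```

```text
side diff 3.06 best shift [0 0] 0.997 0.997 neighbours [0.853 0.997 0.848] [0.857 0.997 0.885]
0 [305.96 142.11]
0.06 [306.13 141.46]
0.12 [306.3  140.88]
bar column profile [ 21.  19.  22.  16.  23.  58. 127. 102.  69.  46.  50.  51.  52.  50.]
bar column profile [ 16.  15.  20.  19.  23.  57. 125. 101.  70.  47.  50.  50.  50.  49.]
top diff 5.18 best shift [0 0] 0.999 0.999 neighbours [0.94  0.999 0.933] [0.938 0.999 0.931]
0 [250.08 208.78]
0.06 [248.97 208.65]
0.12 [247.87 208.53]
[-0.00550556  0.51595984  0.14620288]
```

Lever is back at its original (down) image position to well under 0.06 rad. Handing in.

```bash
python3 -c "
from plant import bot; print(bot.close_job())"
```

```text
the job is handed in; nothing more can be done
None
```

The carousel is one notch back with the pawl down again, and I handed the job in at about 22 s of the 58 s allowed. No verdict was reported.

With shut fingers I pushed the thumb lever out until the pawl fell fully back. I then pushed the wheel clockwise by pin_2, tipped the upright arm inward until the nose dropped, and moved the arm clear.

- **Wheel:** the pin positions in the side picture gave about 0.62–0.63 rad (target 0.628). That was before the pawl dropped; in the last picture the pins still stood within about 1–2 pixels of where 0.628 rad puts them.
- **Pawl:** in both cameras the lever matches its original upright position with no pixel shift (correlation 0.997 and 0.999). I judge that well under the 0.06 rad limit.
- **Forces:** the readings at the end of each move stayed under about 2 N. I did not see the peaks within a move.
- **Other things on the bench:** I never touched them on purpose. The bottle and dish looked unmoved in the later pictures, but I made no separate before-and-after check of all five.
- **Disagreement:** the two cameras' fits of the carousel's position differed by about 5 mm along x and 3 mm along y. I used a value between them and corrected by looking from close by.

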